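# Hold back the ratchet belt tensioner of a carton-sealer drive for fitting the belt

## Robot

A 7-joint arm with a two-finger parallel gripper is mounted at the origin on the work surface. World frame = base frame: x ahead of the robot, y to its left, z up, the work surface at z = 0. Lengths are in m, angles in degrees, forces in N, time in s.
With the tool pointing down it reaches from about 0.425 to 0.95 m from the base axis. Payload 16.7 kg.
Tool frame: the origin (TCP) lies where the fingers leave the gripper's body, on its centre line; the fingertips stand 97 mm ahead of it and the grasp point (between the pads) lies 78 mm ahead of it; z points along the fingers, y is the line along which they close (so a half turn about z gives the same grasp; the last joint's range is limited). The gripper opens to 94 mm and grips with 3 to 60 N. Pads are 16 mm wide; open, the fingers measure 119 mm over their backs; the gripper's body (75 mm by 177 mm) begins 78 mm behind the grasp point.
Start: joints at [58.184, 24.414, 4.234, 92.017, -1.954, 63.644, -3.845], TCP at [0.266, -0.62, 0.303] pointing down, gripper open.
Joint ranges: [-163.25, 163.25], [-28.42, 122.38], [-70.27, 78.77], [12.13, 141.07], [-58.53, 238.53], [9.26, 117.41], [-156.51, 156.51]. Speed limits (degrees/s): [108.29, 108.29, 136.94, 136.94, 172.46, 172.46, 172.46].

## Interface

Orientations are given as [roll, pitch, yaw] about the fixed x, y, z axes, in that order (R = Rz(yaw) Ry(pitch) Rx(roll)).
In Python, from plant import state, grab_frame, camera_params, close_job, search_frame, tip_of gives the robot as it stands. The module is installed in compiled form; this text tells all that it offers.
- The arm moves only by the tool creep_tool, called after "Call:" as a command line: name --argument value ..., lists and objects as JSON in quotes. Schema: {"type":"object","properties":{"motion":{"type":"string"},"grip_force":{"type":"number"},"only":{"type":"string"},"quiet":{"type":"boolean"},"lines":{"type":"string"}},"required":["motion"],"additionalProperties":false}. motion is a string of 1 to 20 rows, parted by a bar, with the numbers parted by commas; each row has 5 numbers: dx, dy, dz in m, then a turn about the tool's z in degrees, then the finger opening in m; each row shifts and turns the commanded pose from where the row before left it, along the tool's axes as they then stand; what a row does not reach is not made up. A row lasts 1/8 s, in which the tool goes at most 0.0625 m and 10.7 degrees, less where a joint would pass 70% of its speed; a pose out of reach is approached as far as the arm can. The fingers move at their own pace and stop on an object; grip_force is the grip in N (left out, the last holds). Time passes only in rows, so rows that do not move let the fingers close. The tool returns the time, the measured TCP pose, the force, the opening and the grip force at its end. only (a regular expression) keeps the lines of the reply that match it, lines (a string "A,B") keeps lines A to B, and quiet returns only ok. Input that does not fit is refused with a message, and nothing moves.
- state(): the state, without advancing time (a new reading comes with each control period).
- grab_frame(name): name is "scene" or "side" or "wrist"; returns (picture, depth): 384x512x3 uint8, blue, green, red; 384x512 float32, m along the optical axis (not along the pixel's ray), 0 where there is no reading.
- camera_params(name): a dict with "fx", "fy", "cx", "cy" (pixels), "xyz" and "attitude" of the camera in the world. Camera axes: x right, y down, z forward; pixel columns grow to the right and rows downward; lengths in m; the calibration is good to about 2 mm. The wrist camera is an equidistant fisheye: a pixel r from the principal point sees the ray r / f radians off the axis. A picture is of the moment at which its call begins: read the wrist's pose just before it. camera_params takes no time and is no camera call; for the wrist camera it gives the pose at the moment of the call.
- close_job(): hands the job in; it is judged then, once.
Trained networks look in the newest picture that a camera, given by its name, has taken for a name from the list of things; names that differ only in an ending like _2 or _b are one class to them, and where a whole thing is asked for, a point or a joint stands for the part that bears it (a point fixed in the world has none). Each returns a list of dicts, best first, with "confidence" (0 to 1); they miss things now and then, are a little off and sometimes report something else, mostly with a low value. They report only what shows in the picture. A call takes as long as a camera call.
- search_frame(target, camera): "xyz" ([x, y, z] in m, in the coordinates of the camera as it stood for that picture, good to about 4 mm: the middle of the surface that is visible of it).
- tip_of(target, camera): "xyz" ([x, y, z] in m, in the coordinates of the camera as it stood for that picture, good to about 4 mm: a listed point, or the origin of a listed thing).
The state is a dict: "clock": time; "qpos": joint angles; "joint_vel": joint speeds; "joint_efforts": joint torques, N m; "eef_pos": TCP position; "orientation": TCP orientation; "ft_force": force on the tool from outside, world axes, zero at the start; "ft_torque": the same for the moment, N m; "finger_gap": finger opening in m; "grip_force": force on a finger pad.
Only numpy, scipy, OpenCV 4.12 (cv2) and the standard library are available. Lean on these libraries where they do the work, as an engineer would, in place of code of your own. Each camera call takes 0.05 s, during which the arm holds its last target. There are 200 camera calls.

## Task

The carton sealer's belt drive stands on the bench with its belt off, and the new belt can only be slipped on while the sprung tensioner arm is held back. If the throw-over pawl with the red ball has been left thrown back, flip it over first so that it lies on the ratchet and can catch the arm; if it already lies on the ratchet, leave it alone. Then push the arm back by its yellow idler block, past the third and last click of the ratchet, and finish while you are still holding it there against its spring, clear of the pawl, with the other things on the bench and the drive left where they are.

Things in the scene. Friction and masses are not known exactly. Their poses are not given: they have to be found in the camera images.
- belt_drive: belt drive on its stand, bolted down: grey plate 280 x 370 mm, its top 90 mm above the bench, on two aluminium rails. Origin: centre of the stand's underside, on the bench; at yaw 0 its x points away from the robot, y to the robot's left. Flanged pulleys in its frame (mm): motor pulley 60 diameter at x 95, y 125; driven pulley 96 diameter at x 88, y -105; tops 160 above the bench
- pivot_point (a point): the tensioner arm's upright pivot, on the plate's top, 90 mm above the bench; in the drive's frame at x -35 mm, y 30 mm. From here, in the drive's frame, the idler axis lies at (130 sin(a - 0.30), -130 cos(a - 0.30)) mm for arm joint value a. On the other side of the pivot (+y) the arm's tail carries a steel and brass ratchet insert with three saw teeth
- tensioner_arm (a joint): arm angle about its pivot, rad: 0 = sprung fully out (start); grows as the block is pushed along the drive's +x, counterclockwise from above; 0.62 = rear rubber stop. A spring returns it: 5 N at the block at 0, 14 N at 0.62. With the pawl on the ratchet it clicks at about 0.16, 0.29, 0.42 (let go, the pawl then stops it at 0.385); beyond 0.43 it is past the last click
- idler_block: yellow idler block with black roller (36 mm diameter) on the arm's end; turns with the arm. Origin: roller axis at the block's underside, 110 mm above the bench. x: the way it is pushed back; y: along the arm to the pivot. The block is 41 mm high; on it stands a yellow push lug centred on the axis, 12 mm thick (x), 32 mm wide (y), 40 to 71 mm above the origin, its top 181 mm above the bench
- lug_face (a point): centre of the push lug's front face (the face to push), 6 mm in front of the roller's axis, 168.5 mm above the bench, 12.5 mm below the lug's top edge
- throw_pawl (a joint): angle of the throw-over pawl on its level hinge along the drive's y at x 30 mm, y 105 mm, 137 mm above the bench, rad: 0 = thrown back, leaning away from the robot; 2.06 = lying on the ratchet, towards the robot (a passing tooth lifts it by up to 0.08). Under 1 N tips it; past its balance at 0.51 it falls over by itself
- ball_center (a point): centre of the red ball grip, 22 mm diameter, on a thin rod at the end of the throw-over pawl, 92 mm from its hinge. In the drive's frame, thrown back: x 79, y 105, z 215 mm; balanced: x 34, z 229 mm; lying on the ratchet: x -62, y 105, z 143 mm. Thrown back it is flipped by pushing the ball along the drive's -x
- bearing: steel ball bearing, ring of 47 mm outside diameter, 14 mm high, lying on the drive's plate; origin at the centre of its underside
- spanner: open-ended spanner, 170 mm long, lying on the bench beside the drive; origin under its middle
- screwdriver: screwdriver with orange handle, 200 mm long, lying on the bench beside the drive; origin under its middle
- tape_roll: roll of blue packing tape lying flat on the bench, 110 mm diameter, 50 mm high; origin at the centre of its underside
- spray_can: plain white spray can, 54 mm diameter, 165 mm high, standing on the bench; origin at the centre of its underside
- spare_idler: spare black idler roller, 39 mm diameter, 34 mm high, standing on the bench; origin at the centre of its underside
- parts_tray: blue open parts tray, 130 x 100 mm, 35 mm high, on the bench; origin at the centre of its underside

How it is judged (in metres and radians):
At the end, for the whole second after the job is handed in: The tensioner arm has passed the third click and stands still clear of the pawl (above 0.405 rad), the pawl has dropped behind the last tooth (above 2.03 rad), the fingers press on the idler block with more than 4 N, and none of the bystanders has moved 25 mm (value of joint tensioner_arm above 0.405 rad and velocity of joint tensioner_arm between -0.05 and 0.05 rad/s and value of joint throw_pawl above 2.03 rad and contact force between the fingers and idler_block above 4 N and distance of each of bearing, spanner, screwdriver, tape_roll, spray_can, spare_idler, parts_tray from where it was at the start of the episode below 0.025 m); the arm keeps its last pose, push and grip.
It fails at once if the tensioner arm is pushed into the ratchet's travel (beyond 0.10 rad) while the pawl does not lie on the ratchet (value of joint tensioner_arm above 0.1 rad and value of joint throw_pawl below 1.7 rad).
It fails at once if a pawl that lay on the ratchet from the start is lifted off it (by more than about 0.3 rad) (value of joint throw_pawl between 1.3 and 1.75 rad and velocity of joint throw_pawl below -0.02 rad/s and distance of ball_center from where it was at the start of the episode below 0.08 m).
It fails at once if a bystander is knocked (moved more than 25 mm) (distance of any of bearing, spanner, screwdriver, tape_roll, spray_can, spare_idler, parts_tray from where it was at the start of the episode above 0.025 m).
It also fails if it takes over 45 s, if anything falls off the work surface, if the arm or the gripper's body presses on something with over 40 N, if the wrist force passes 120 N, or if a joint passes its speed limit or range.

## Working session

There is one attempt and no reset: what is moved stays moved. The work goes in short steps, Python scripts to look and compute and a tool call to move; the robot and the scene stay as the last step left them, time stands still between calls to the robot, and variables do not carry over. Pictures are saved under pics/ and viewed, at most 10 in all, crops included, and the job is handed in when it is done.

```bash
mkdir -p pics
```

Create h.py:
```python
import numpy as np, cv2
from scipy.spatial.transform import Rotation as R
from plant import *
def cam(name):
    c=camera_params(name); a=np.array(c["attitude"],float)
    M=a if a.shape==(3,3) else R.from_euler('xyz',a,degrees=True).as_matrix()
    return c,M,np.array(c["xyz"])
def find(t,name,f=tip_of,n=2):
    c,M,p=cam(name)
    return [(round(d["confidence"],2),np.round(M@np.array(d["xyz"])+p,4)) for d in f(t,name)[:n]]
```

Run:
```python
from h import *
s=state(); print(s["eef_pos"],s["orientation"],s["clock"])
ims=[]
for n in ("scene","side"):
    im,d=grab_frame(n); ims.append(im); print(n,camera_params(n))
    for t in ("belt_drive","pivot_point","idler_block","lug_face","ball_center","spray_can","tape_roll","bearing","parts_tray","spare_idler"): print(t,find(t,n))
cv2.imwrite("pics/a.png",ims[0]);cv2.imwrite("pics/b.png",ims[1])
```

```text
[ 0.26631603 -0.61990409  0.30198142] [-1.79926243e+02  4.95363672e-03  2.32506276e+01] 0.0
scene {'fx': 435.5027595539857, 'fy': 435.5027595539857, 'cx': 260.1744743533122, 'cy': 196.23174368952147, 'xyz': array([ 1.58753248, -0.13941987,  0.87541285]), 'attitude': array([-124.40923669,    0.2776837 ,   81.37157878])}
belt_drive [(0.61, array([ 0.5742, -0.0499,  0.0041]))]
pivot_point [(0.73, array([ 0.6675, -0.056 ,  0.0885])), (0.59, array([ 0.4874, -0.1377,  0.1705]))]
idler_block []
lug_face [(0.8, array([ 0.489 , -0.1389,  0.1707]))]
ball_center [(0.44, array([0.6632, 0.0437, 0.2185]))]
spray_can [(0.94, array([ 6.515e-01,  2.118e-01, -2.000e-04])), (0.28, array([0.6647, 0.0438, 0.2145]))]
tape_roll [(0.78, array([ 0.504 , -0.3637, -0.0022])), (0.21, array([ 0.4931, -0.1383,  0.1091]))]
bearing [(0.62, array([ 0.569 ,  0.172 , -0.0015])), (0.58, array([ 0.6708, -0.0551,  0.0895]))]
parts_tray [(0.54, array([0.65  , 0.2137, 0.0009]))]
spare_idler [(0.53, array([ 5.996e-01, -3.242e-01,  3.000e-04]))]
side {'fx': 413.3834556560321, 'fy': 413.3834556560321, 'cx': 258.86961574179975, 'cy': 190.22000184810258, 'xyz': array([0.16237724, 0.79992754, 1.01320994]), 'attitude': array([-1.34770463e+02, -6.00809632e-02, -1.52698166e+02])}
belt_drive [(0.89, array([ 0.5793, -0.0528, -0.0014])), (0.31, array([ 5.946e-01, -3.266e-01,  5.000e-04]))]
pivot_point [(0.95, array([ 0.5443, -0.0238,  0.0925]))]
idler_block [(0.63, array([ 0.4938, -0.1394,  0.1077]))]
lug_face [(0.68, array([ 0.49  , -0.136 ,  0.1698]))]
ball_center [(0.58, array([0.6662, 0.0408, 0.2147]))]
spray_can [(0.77, array([0.6533, 0.212 , 0.0007])), (0.52, array([ 0.5746,  0.174 , -0.0018]))]
tape_roll [(0.76, array([ 0.5084, -0.3662,  0.0075]))]
bearing [(0.42, array([ 0.6715, -0.0607,  0.0925]))]
parts_tray [(0.92, array([0.4972, 0.2874, 0.0034])), (0.63, array([ 0.4905, -0.1386,  0.1084]))]
spare_idler [(0.6, array([ 0.5952, -0.3249,  0.0006]))]
```

View pics/a.png

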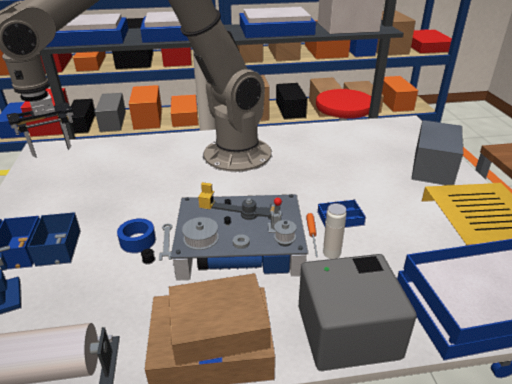

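View pics/b.png

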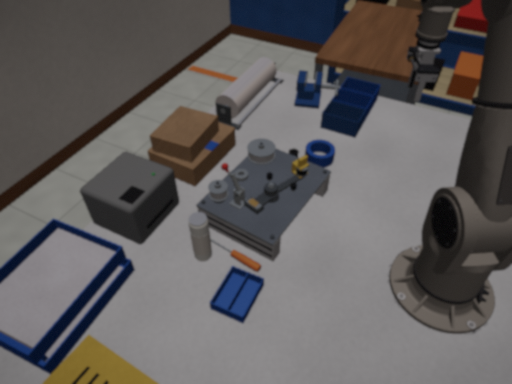

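The pawl is thrown back: the ball, at scene (277,202), stands at z≈0.216. The lug is at scene (206,190). The drive is near (0.577,-0.05) with a yaw of about -6°. Next I fit the drive frame, look for tall clutter, and work out the waypoints.

Add to h.py:
```python
def tool_delta(goal,yaw):  # goal: world TCP; prints dx dy dz turn in tool axes (yaw kept at current while shifting)
    s=state(); o=R.from_euler('xyz',s["orientation"],degrees=True).as_matrix()
    d=o.T@(np.array(goal)-s["eef_pos"]); t=-((yaw-s["orientation"][2]+180)%360-180)
    return np.round(d,4),round(t,1)
```

Run:
```python
from h import *
P=np.array([[79,105],[79,105],[-35,30],[-73.4,-94.2],[0,0],[0,0],[-73.4-6*.955,-94.2+6*.2955],[-73.4-5.7,-94.2+1.8]])/1e3
W=np.array([[.6632,.0437],[.6662,.0408],[.5443,-.0238],[.4938,-.1394],[.5742,-.0499],[.5793,-.0528],[.489,-.1389],[.49,-.136]])
p0,w0=P.mean(0),W.mean(0); A=(P-p0).T@(W-w0); y=np.arctan2(A[0,1]-A[1,0],A[0,0]+A[1,1])
M=np.array([[np.cos(y),-np.sin(y)],[np.sin(y),np.cos(y)]]); o=w0-M@p0
print("yaw",np.degrees(y),"origin",o,"res mm",np.round((W-(P@M.T+o))*1e3,1).tolist())
np.savez("d.npz",y=y,o=o)
for n,(x,yy,tz) in dict(behind=(.135,.105,.205),push=(.025,.105,.205)).items():
    g=np.r_[o+M@[x,yy],tz+.097]; print(n,g,tool_delta(g,np.degrees(y)))
c,Mc,p=cam("scene"); im,d=grab_frame("scene"); v,u=np.mgrid[:384,:512]
X=np.stack([(u-c["cx"])/c["fx"]*d,(v-c["cy"])/c["fy"]*d,d],-1)@Mc.T+p
q=X[(d>0)&(X[...,2]>.1)&(X[...,2]<.7)]
for x in np.arange(.3,1.1,.08):
    print(round(x,2),[int(1e3*max(q[(abs(q[:,0]-x-.04)<.04)&(abs(q[:,1]-b-.04)<.04),2],default=0)) for b in np.arange(-.72,.4,.08)])
```

```text
yaw -5.5663019640876685 origin [ 0.57648791 -0.05349923] res mm [[-2.1, 0.4], [0.9, -2.5], [-0.3, -3.6], [-0.5, 0.7], [-2.3, 3.6], [2.8, 0.7], [0.2, -1.1], [1.2, 1.8]]
behind [0.72103608 0.03791098 0.302     ] (array([ 0.6774, -0.4253,  0.0007]), np.float64(28.8))
push [0.61155477 0.04858071 0.302     ] (array([ 0.5811, -0.4783,  0.0007]), np.float64(28.8))
0.3 [558, 642, 645, 0, 0, 0, 0, 0, 0, 0, 0, 0, 0, 0, 0]
0.38 [0, 0, 0, 0, 0, 0, 0, 0, 0, 0, 0, 0, 0, 0, 0]
0.46 [0, 0, 0, 0, 0, 0, 150, 182, 139, 133, 0, 0, 0, 0, 0]
0.54 [0, 0, 0, 0, 0, 0, 144, 145, 147, 157, 0, 0, 0, 0, 0]
0.62 [117, 0, 0, 0, 0, 0, 161, 157, 106, 226, 147, 167, 0, 0, 0]
0.7 [116, 0, 0, 0, 0, 0, 144, 112, 0, 147, 143, 0, 0, 0, 0]
0.78 [0, 0, 0, 0, 0, 0, 0, 151, 156, 161, 161, 163, 162, 117, 117]
0.86 [0, 121, 122, 121, 0, 156, 158, 158, 158, 163, 163, 164, 163, 117, 0]
0.94 [0, 122, 122, 122, 0, 0, 158, 158, 157, 163, 163, 163, 163, 117, 0]
1.02 [0, 0, 0, 0, 0, 0, 157, 157, 156, 160, 163, 162, 161, 117, 116]
```

Call:
creep_tool --motion "0,0,0,9.6,0 | 0,0,0,9.6,0 | 0,0,0,9.6,0 | 0.034,-0.046,0,0,0 | 0.034,-0.046,0,0,0 | 0.034,-0.046,0,0,0 | 0.034,-0.046,0,0,0 | 0.034,-0.046,0,0,0 | 0.034,-0.046,0,0,0 | 0.034,-0.046,0,0,0 | 0.034,-0.046,0,0,0 | 0.034,-0.046,0,0,0 | 0.034,-0.046,0,0,0 | 0.034,-0.046,0,0,0 | 0.034,-0.046,0,0,0 | 0,0,0,0,0" --grip_force 30

```text
clock: 3.15
eef_pos: [0.728, -0.1046, 0.3017]
orientation: [-179.9, 0.0, -5.2]
ft_force: [-1.0, -0.3, -0.6]
finger_gap: 0.0005
grip_force: 0.0
```

Run:
```python
from h import *
z=np.load("d.npz"); y=float(z["y"]); M=R.from_euler('z',y).as_matrix()[:2,:2]
print(state()["orientation"]); print(tool_delta(np.r_[z["o"]+M@[.135,.105],.302],np.degrees(y)))
im,d=grab_frame("wrist"); print(find("ball_center","wrist")); grab_frame("side"); print(find("ball_center","side"))
```

```text
[-1.79867532e+02  2.40982867e-02 -5.18640804e+00]
(array([-0.0199, -0.1413,  0.    ]), np.float64(0.4))
[(0.78, array([0.665 , 0.0381, 0.2139]))]
[(0.6, array([0.6656, 0.0449, 0.2172])), (0.49, array([0.6509, 0.2141, 0.0017]))]
```

Call:
creep_tool --motion "0,-0.047,0,0,0 | 0,-0.047,0,0,0 | 0,-0.047,0,0,0 | -0.02,0,0,0,0 | -0.02,0,0,0,0 | -0.02,0,0,0,0 | -0.02,0,0,0,0 | -0.02,0,0,0,0 | -0.015,0,0,0,0 | -0.015,0,0,0,0 | 0,0,0,0,0"

```text
clock: 4.72
eef_pos: [0.6095, 0.0425, 0.3031]
orientation: [-180.0, -0.0, -5.6]
ft_force: [0.2, 0.7, -0.5]
finger_gap: 0.0005
grip_force: 0.0
```

Run:
```python
from h import *
ims=[]
for n in("scene","side"):
    im,_=grab_frame(n); ims.append(im); print(find("ball_center",n))
cv2.imwrite("pics/c.png",np.hstack([cv2.resize(ims[0][150:300,150:350],(400,300)),cv2.resize(ims[1][100:250,170:370],(400,300))]))
```

```text
[(0.41, array([0.5216, 0.0566, 0.1462]))]
[(0.75, array([0.5239, 0.0589, 0.1397]))]
```

View pics/c.png

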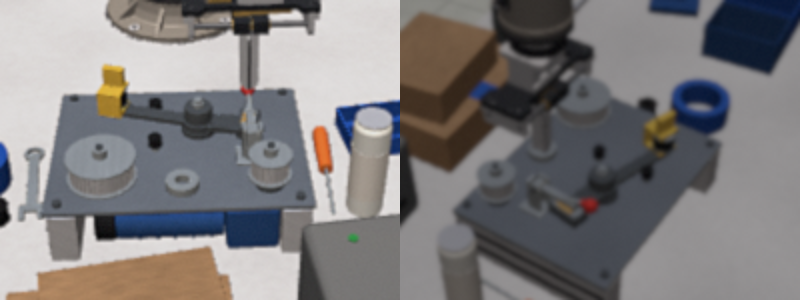

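The pawl now lies on the ratchet: the ball is at z≈0.143 at about (0.523,0.058), matching the lying pose. Now I go in front of the lug, above it.

Call:
creep_tool --motion "-0.0326,0.0457,0,0,0 | -0.0326,0.0457,0,0,0 | -0.0326,0.0457,0,0,0 | -0.0326,0.0457,0,0,0 | 0,0,0,8.6,0 | 0,0,0,8.6,0 | 0,0,0,0,0"

```text
clock: 5.8
eef_pos: [0.463, -0.1268, 0.3028]
orientation: [-180.0, -0.0, -22.7]
ft_force: [0.4, 0.2, 1.1]
finger_gap: 0.0006
grip_force: 0.0
```

Run:
```python
from h import *
z=np.load("d.npz"); yd=np.degrees(float(z["y"]))
for n in("scene","side","wrist"):
    grab_frame(n); print(find("lug_face",n),find("ball_center",n))
M=R.from_euler('z',yd,degrees=True).as_matrix()[:2,:2]
def face(a,off):
    b=a-.3; i=np.array([-.035+.13*np.sin(b),.03-.13*np.cos(b)]); f=i-(.006+off)*np.array([np.cos(b),np.sin(b)])
    return z["o"]+M@f
print("face0",face(0,0))
prev=None
for a in (0,.1,.2,.3,.4,.5):
    print(a,np.r_[face(a,.008)],yd+np.degrees(a-.3))
print(tool_delta(np.r_[face(0,.028),.257],yd-17.2), state()["eef_pos"],state()["orientation"])
```

```text
[(0.6, array([ 0.4872, -0.1391,  0.1698]))] [(0.6, array([0.5232, 0.0562, 0.1453]))]
[(0.83, array([ 0.4893, -0.1382,  0.1719])), (0.52, array([ 0.5437, -0.0235,  0.0912]))] [(0.73, array([0.5236, 0.0577, 0.1412]))]
[(0.65, array([ 0.485 , -0.1407,  0.1712]))] [(0.88, array([0.5247, 0.0568, 0.1442]))]
face0 [ 0.48874691 -0.13780674]
0 [ 0.48136958 -0.1347124 ] -22.755035818012363
0.1 [ 0.49311287 -0.14044935] -17.025457866704134
0.2 [ 0.50537024 -0.14498526] -11.2958799153959
0.3 [ 0.51801921 -0.14827482] -5.5663019640876685
0.4 [ 0.53093339 -0.15028515] 0.16327598722056536
0.5 [ 0.54398376 -0.15099617] 5.8928539385287975
(array([0.0003, 0.0003, 0.0457]), np.float64(0.1)) [ 0.46273131 -0.12660163  0.3026821 ] [-1.79995841e+02  2.28207400e-03 -2.27101376e+01]
```

Call:
creep_tool --motion "0,0,0.022,0,0 | 0,0,0.022,0,0 | 0.01,0,0,0,0 | 0.01,0,0,0,0 | 0.0065,0.0004,0,-2.87,0 | 0.0065,0.0004,0,-2.87,0 | 0.0065,0.0004,0,-2.87,0 | 0.0065,0.0004,0,-2.87,0 | 0.0065,0.0004,0,-2.87,0 | 0.0065,0.0004,0,-2.87,0 | 0.0065,0.0004,0,-2.87,0 | 0.0065,0.0004,0,-2.87,0 | 0.0065,0.0004,0,-2.87,0 | 0.0065,0.0004,0,-2.87,0 | 0,0,0,0,0 | 0,0,0,0,0"

```text
clock: 8.25
eef_pos: [0.543, -0.1503, 0.2591]
orientation: [180.0, 0.2, 5.9]
ft_force: [-13.0, -2.6, 4.9]
finger_gap: 0.0008
grip_force: 6.4
```

Create m.py:
```python
from h import *
z=np.load("d.npz"); yd=np.degrees(float(z["y"])); M=R.from_euler('z',yd,degrees=True).as_matrix()[:2,:2]
ims=[]
for n in("scene","side"):
    im,_=grab_frame(n); ims.append(im)
    for t,off in(("lug_face",6),("idler_block",0)):
        for c,w in find(t,n):
            v=M.T@(w[:2]-z["o"])-[-.035,.03]; print(n,t,c,w,"a",.3+np.arctan2(v[0],-v[1])+np.arcsin(off/130))
    print(find("ball_center",n))
print(state()["ft_force"],state()["eef_pos"])
cv2.imwrite("pics/d.png",np.hstack([cv2.resize(ims[0][150:300,150:350],(400,300)),cv2.resize(ims[1][100:250,170:370],(400,300))]))
```

```bash
python3 m.py
```

```text
scene lug_face 0.78 [ 0.5547 -0.1537  0.1719] a 0.5191345165718984
scene idler_block 0.68 [ 0.5616 -0.1463  0.1084] a 0.5314933181406448
[(0.63, array([0.5223, 0.0607, 0.1452]))]
side lug_face 0.78 [ 0.5566 -0.1491  0.1662] a 0.536466826006442
side idler_block 0.47 [ 0.5585 -0.1478  0.1112] a 0.5059828713581518
[(0.58, array([0.5229, 0.0578, 0.1428]))]
[-12.90616726  -2.22039047   4.96559355] [ 0.54299129 -0.15023229  0.25915207]
```

View pics/d.png

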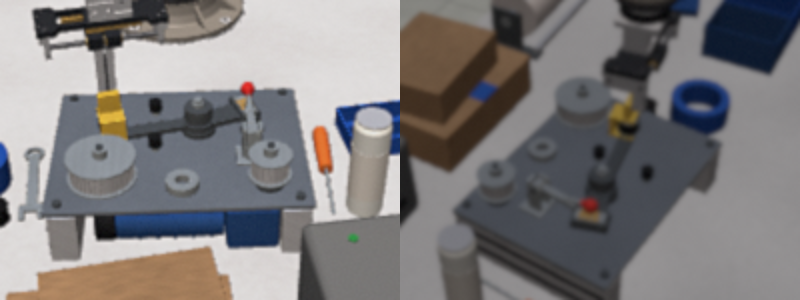

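The arm stands at about 0.52 rad, between the last click and the rear stop. The push is about 13 N, the pawl lies on the ratchet, and the bearing, spanner and can are where they were. I let it settle briefly and hand in.

Call:
creep_tool --motion "0,0,0,0,0 | 0,0,0,0,0 | 0,0,0,0,0"

```text
clock: 9.02
eef_pos: [0.543, -0.1502, 0.2592]
orientation: [180.0, 0.2, 5.9]
ft_force: [-13.1, -1.6, 4.7]
finger_gap: 0.0003
grip_force: 6.4
```

```bash
python3 -c "
from plant import *
print(close_job())"
```

```text
the job is handed in; nothing more can be done
None
```

I flipped the pawl onto the ratchet and pushed the tensioner arm past the third click. It was held at about 0.52 rad with roughly 13 N when I handed the job in at 9 s, with no bystander seen to move; the hand-in returned no verdict.

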